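# Hang the spoon caddy on its two-pin stand

### The arm

A 6-joint arm with a two-finger parallel gripper is mounted at the origin on the work surface. World frame = base frame: x ahead of the robot, y to its left, z up, the work surface at z = 0. Lengths are in mm, angles in rad, forces in N, time in s.
With the tool pointing down it reaches from about 350 to 875 mm from the base axis. Payload 4.2 kg.
Tool frame: the origin (TCP) lies midway between the tips of the shut fingers; the grasp point (between the pads) lies 19 mm behind it; z points along the fingers, y is the line along which they close (so a half turn about z gives the same grasp; the last joint's range is limited). The gripper opens to 85 mm and grips with 20 to 120 N. Pads are 22 mm wide; open, the fingers measure 114 mm over their backs; the gripper's body (76 mm by 85 mm) begins 54 mm behind the grasp point. The pads swing forward as they close: fully open they stand 13 mm farther back than shut.
Start: joints at [-0.998, 0.385, 0.008, 0, -1.194, -0.259], TCP at [192.937, -594.453, 231.312] pointing down, gripper open.
Joint ranges: [-3.14, 3.14], [-1.21, 2.06], [-1.07, 1.41], [-3.16, 2.05], [-2.99, -0.16], [-3.1, 3.1]. Speed limits (rad/s): [2.79, 2.79, 3.14, 3.14, 3.14, 3.14].

### API

Orientations are given as a unit quaternion [x, y, z, w].
In Python, from bench import arm gives the robot as it stands. The module is installed in compiled form; this text tells all that it offers.
- The arm moves only by the shell command python3 -m handwheel 'ROWS' [OPENING]. ROWS is JSON, a list of rows, each an object of numbers: "x", "y", "z": the shift along the world's x, y, z each as a share of 20 cm, from -1 to 1; "ax", "ay", "az": the turn, a rotation vector about the world's x, y, z each as a share of 90 degrees, from -1 to 1. In form: [{"x": .., "y": .., "z": .., "ax": .., "ay": .., "az": ..}, ...]. A call has exactly 8 rows; each row shifts and turns the commanded pose from where the row before left it; what a row does not reach is not made up. A row lasts 1/10 s, in which the tool goes at most 50 mm and 8.59 degrees, less where a joint would pass 70% of its speed; a pose out of reach is approached as far as the arm can. A call with a number of a shift or a turn outside -1 to 1 is refused whole. A call with a gripper value outside its range is refused whole. OPENING is the opening, from -1 (shut) to 1 (fully open), set as the call begins (- or left out, the last holds). The fingers move at their own pace and stop on an object; the grip force is fixed at half the most. Time passes only in rows, so rows that do not move let the fingers close, or fill a call up. It gives the time, the measured TCP pose, the force, the opening and the grip force at its end, in the units of the state.
- arm.read_state(): the state, without advancing time (a new reading comes with each control period).
- arm.get_image(name): name is "side" or "top"; returns the picture (384x512x3 uint8, red, green, blue); there is no depth.
- arm.camera_params(name): a dict with "K" (3x3 intrinsics, pixels), "position" and "orientation" of the camera in the world. Camera axes: x right, y down, z forward; pixel columns grow to the right and rows downward; lengths in mm; the calibration is good to about 2 mm. A picture is of the moment at which its call begins. camera_params takes no time and is no camera call.
- arm.job_done(): hands the job in; it is judged then, once.
The state is a dict: "clock": time; "joints": joint angles; "joint_vel": joint speeds; "joint_efforts": joint torques, N m; "position": TCP position; "ee_rot": TCP orientation; "contact_force": force on the tool from outside, world axes, zero at the start; "wrist_torque": the same for the moment, N m; "gripper_width": finger opening in mm; "grasp_force": force on a finger pad.
Only numpy, scipy, OpenCV 4.12 (cv2) and the standard library are available. Lean on these libraries where they do the work, as an engineer would, in place of code of your own. Each camera call takes 0.05 s, during which the arm holds its last target. There are 200 camera calls.

### The job

Hang the white spoon caddy on the stand: both ear holes go down over the two upright pins, so that it hangs level between the posts with both ears resting fully on the cross bars. Leave the green caddy and the sippy cup standing where they are.

Things in the scene. Friction and masses are not known exactly. Their poses are not given: they have to be found in the camera images.
- white_caddy_mid (a point): Centre (35 mm up) of the loose white spoon caddy: upright open pocket 44 (x) x 72 (y) x 70 mm high, 3 mm walls, about 150 g; grip it from above across the 44. Flush with the rim, a 52 x 52 x 8 mm ear at each y end (176 mm over both) has a vertical 30 mm round through-hole, 62 mm from the centre along y. Ear undersides 27 mm above this point. z up; ends alike, hangs either way round.
- stand: Fixed stand; origin under its centre, on the table, z up. Wood base 110 (x) x 180 (y) x 16 mm. At y = +-62 mm a steel post, 16 mm square, carries a cross bar 76 (x) x 20 (y) mm, top face 130 mm up. From each bar's middle a 10 mm brass pin rises to 155 mm. Open between the posts. Hung home, the caddy's centre is 103 mm above this origin, its y axis along the stand's.
- green_caddy_mid (a point): Centre (35 mm up) of a loose green caddy of the same size and shape, but its ears have no holes. Bystander: leave it standing.
- cup_mid (a point): Centre (55 mm up) of a green sippy cup with white lid and closed flip spout, 72 mm wide and 114 mm high, loose and upright. Bystander: leave it standing.
There are look-alikes about, which are no part of the job. What is shaped like the part that bears cup_mid but black, orange or yellow is not meant.

How it is judged (in metres and radians):
At the end, for the whole second after the job is handed in: White caddy hung with a pin through each ear hole: centre within 16 mm of the stand's middle in x and y, 98 to 108 mm above its underside, level within 0.1 rad, ears along the stand's y within 0.3 rad, at rest. Green caddy and cup within 30 mm of their starts, cup upright within 0.2 rad (x of white_caddy_mid in the frame of stand between -0.016 and 0.016 m and y of white_caddy_mid in the frame of stand between -0.016 and 0.016 m and z of white_caddy_mid in the frame of stand between 0.098 and 0.108 m and angle between white_caddy_mid's own z axis and vertical below 0.1 rad and angle between the y axis of white_caddy_mid and the y axis of stand, either way round below 0.3 rad and linear speed of white_caddy below 0.02 m/s and distance of each of green_caddy_mid, cup_mid from where it was at the start of the episode below 0.03 m and angle between cup_mid's own z axis and vertical below 0.2 rad); the robot touches nothing.
It fails at once if the green caddy is moved more than 30 mm (distance of green_caddy_mid from where it was at the start of the episode above 0.03 m).
It fails at once if the sippy cup is moved more than 30 mm or tipped more than 0.2 rad (distance of cup_mid from where it was at the start of the episode above 0.03 m or angle between cup_mid's own z axis and vertical above 0.2 rad).
It also fails if it takes over 48 s, if anything falls off the work surface, if the arm or the gripper's body presses on something with over 40 N, if the wrist force passes 120 N, or if a joint passes its speed limit or range.

## Working session

There is one attempt and no reset: what is moved stays moved. The work goes in short steps, Python scripts to look and compute and a shell command to move; the robot and the scene stay as the last step left them, time stands still between calls to the robot, and variables do not carry over. Pictures are saved under pics/ and viewed, at most 10 in all, crops included, and the job is handed in when it is done.

```bash
mkdir -p pics
cat > h.py <<'E'
from bench import arm
import numpy as np,cv2
from scipy.spatial.transform import Rotation as R
def cam(n):
    c=arm.camera_params(n);return np.array(c["K"]),np.array(c["position"]),R.from_quat(c["orientation"]).as_matrix()
def ray(n,u,v,z):
    K,p,M=cam(n);d=M@np.linalg.solve(K,[u,v,1]);return (p+d*(z-p[2])/d[2]).round(1)
def proj(n,P):
    K,p,M=cam(n);q=K@(M.T@(np.array(P)-p));return (q[:2]/q[2]).round(1)
def save(n,f,box=None,s=1):
    im=arm.get_image(n)[:,:,::-1]
    if box: x0,y0,x1,y1=box; im=im[y0:y1,x0:x1]
    cv2.imwrite("pics/"+f,cv2.resize(im,None,fx=s,fy=s,interpolation=cv2.INTER_CUBIC))
E
python3 - <<'E'
from h import *
for n in("top","side"):
    save(n,n+"0.png",None,1.5); print(n,cam(n))
s=arm.read_state();print(s)
E
```

```text
top (array([[499.10797888,   0.        , 256.4417406 ],
       [  0.        , 499.10797888, 200.99513274],
       [  0.        ,   0.        ,   1.        ]]), array([ 567.98616155,   20.27726555, 1232.48172538]), array([[-0.00319035, -0.99860822,  0.0526445 ],
       [-0.99981805,  0.0021953 , -0.01894832],
       [ 0.01880638, -0.05269538, -0.99843353]]))
side (array([[348.29177499,   0.        , 251.80555729],
       [  0.        , 348.29177499, 188.30815745],
       [  0.        ,   0.        ,   1.        ]]), array([ 507.16038576, -543.45834809,  428.90158028]), array([[ 0.97391442, -0.10665459,  0.20028853],
       [-0.22588796, -0.53959352,  0.811057  ],
       [ 0.02157144, -0.83514288, -0.5496099 ]]))
{'clock': 0.1, 'joints': array([-9.98398083e-01,  3.85495084e-01,  6.72629597e-03, -4.11708127e-04,
       -1.19403946e+00, -2.58602976e-01]), 'joint_vel': array([ 0.00080034, -0.00053733,  0.00544714,  0.00166397,  0.00188555,
       -0.00124342]), 'joint_efforts': array([-8.20102050e-04, -3.93319559e+01,  1.88930708e+01,  4.19800356e+00,
       -2.57509637e-03,  1.15143393e-05]), 'position': array([ 192.75693325, -593.96029042,  230.31097654]), 'ee_rot': array([-1.56179627e-01,  9.87728139e-01,  9.97602691e-04, -2.30994949e-04]), 'contact_force': array([-0.68595317,  0.41411452, -0.05401231]), 'wrist_torque': array([-0.00548237,  0.03525658, -0.01800755]), 'grasp_force': 0.0, 'gripper_width': 85.52925192327423}
```

View pics/top0.png

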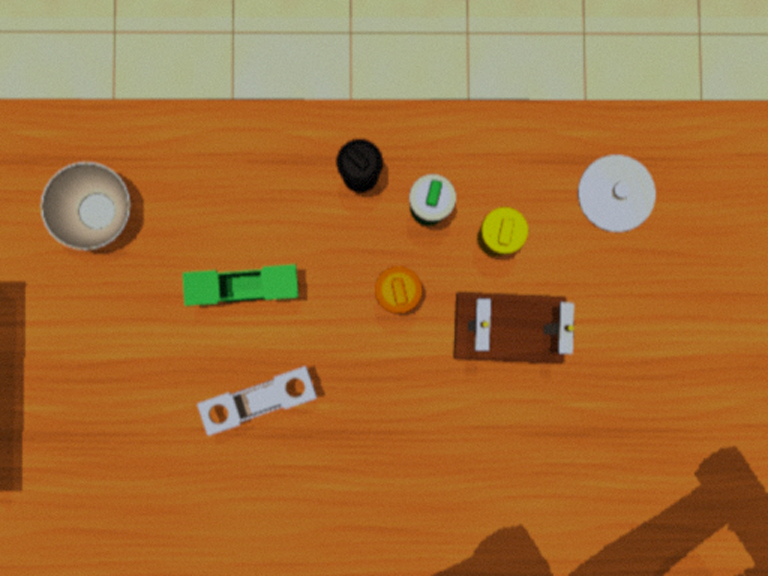

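View pics/side0.png

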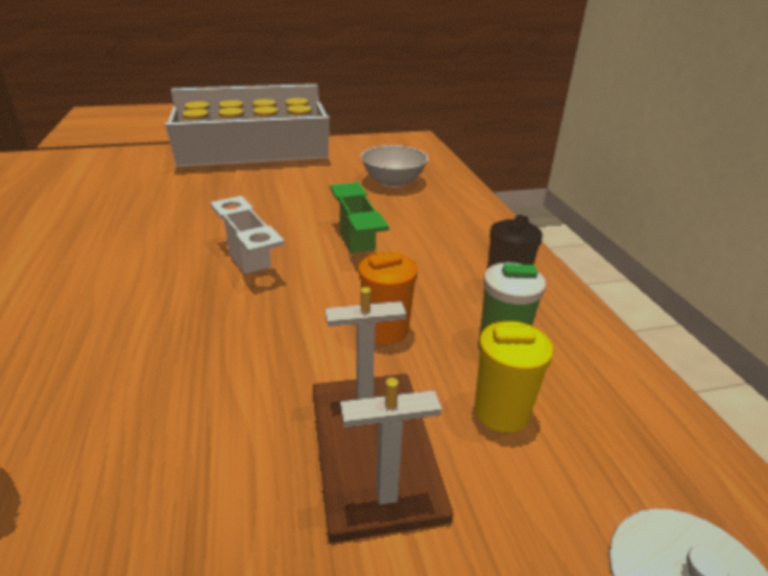

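The top view shows the white caddy's holes near (218,413) and (296,387), and the pin tops near (485,324) and (569,327), at 1.5x. The side view agrees with this layout. I'll take closer crops next.

Run:
```python
from h import *
im=arm.get_image("top")[:,:,::-1]
a=im[235:300,120:220];b=im[185:250,295:395]
cv2.imwrite("pics/c1.png",np.vstack([cv2.resize(x,None,fx=4.5,fy=4.5,interpolation=cv2.INTER_CUBIC) for x in(a,b)]))
```

```text
(no output)
```

View pics/c1.png

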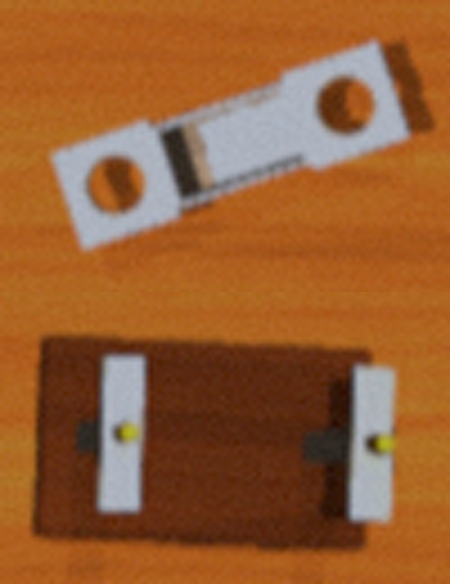

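The crop shows the caddy hole centres at (116,184) and (346,104). The bar-top centres are at (122.5,433) and (372,443.5), with base corners (42,338), (372,350), (362,550) and (34,534).

Run:
```python
from h import *
g=lambda x,y,oy,ox,z:ray("top",ox+(x-1.75)/4.5,oy+(y-1.75)/4.5,z)
h1=g(116,184,235,120,66);h2=g(346,104,235,120,66)
b1=g(122.5,433-292,185,295,130);b2=g(372,443.5-292,185,295,130)
p1=g(126,432-292,185,295,155);p2=g(384,443-292,185,295,155)
for a,b in((h1,h2),(b1,b2),(p1,p2)):
    d=b-a;print(a,b,(a+b)/2,np.linalg.norm(d),np.degrees(np.arctan2(d[1],d[0])))
c=[g(x,y-292,185,295,16) for x,y in((42,338),(372,350),(362,550),(34,534))];print(c,np.mean(c,0))
q=R.from_quat(arm.read_state()["ee_rot"]).as_matrix();print(q.round(3))
for n,P in(("cup",(434,185,114)),("yel",(505,228,114)),("or",(399,285,114))): print(n,ray("top",P[0]/1.5,P[1]/1.5,P[2]))
for P in(h1,h2,b1,b2): print(proj("side",P)*1.5)
```

```text
[457.5 255.6  66. ] [497.9 137.7  66. ] [477.7  196.65  66.  ] 124.62973160526343 -71.08529564925588
[ 592.6 -145.4  130. ] [ 587.1 -268.6  130. ] [ 589.85 -207.    130.  ] 123.32270674940607 -92.55615007857828
[ 592.6 -143.3  155. ] [ 586.9 -267.9  155. ] [ 589.75 -205.6   155.  ] 124.73030906720304 -92.61924887559114
[array([ 647. , -119.1,   16. ]), array([ 640.1, -299.3,   16. ]), array([ 531.4, -292.1,   16. ]), array([ 540.7, -113.9,   16. ])] [ 589.8 -206.1   16. ]
[[-0.951 -0.309 -0.001]
 [-0.309  0.951  0.002]
 [ 0.     0.002 -1.   ]]
cup [803.  -76.1 114. ]
yel [ 737.6 -182.9  114. ]
or [651.7 -22.5 114. ]
[230.1 205.8]
[258.75 238.2 ]
[364.05 309.15]
[389.85 402.75]
```

Everything checks out: hole spacing is 124.6 mm, pin spacing 123–125 mm, and the base centre agrees. The caddy is at (478,197) with its y axis at 108.9°, and the stand is at (590,-206) at 87.4°. The tool must turn +90.9° to grasp, then -21.5° to hang the caddy.

```bash
python3 -m handwheel '[{"x":0.13,"y":0.184,"az":0.063},{"x":0.13,"y":0.184,"az":0.063},{"x":0.13,"y":0.184,"az":0.063},{"x":0.13,"y":0.184,"az":0.063},{"x":0.13,"y":0.184,"az":0.063},{"x":0.13,"y":0.184,"az":0.063},{"x":0.13,"y":0.184,"az":0.063},{"x":0.13,"y":0.184,"az":0.063}]' 1 && python3 -m handwheel '[{"x":0.048,"y":0.2,"az":0.063},{"x":0.048,"y":0.2,"az":0.063},{"x":0.048,"y":0.2,"az":0.063},{"x":0.048,"y":0.2,"az":0.063},{"x":0.048,"y":0.2,"az":0.063},{"x":0.048,"y":0.2,"az":0.063},{"x":0.048,"y":0.2,"az":0.063},{"x":0.048,"y":0.2,"az":0.063}]' && python3 -m handwheel '[{"y":0.2},{"y":0.2},{"y":0.2},{"y":0.2},{"y":0.08,"z":-0.1},{"z":-0.15},{"z":-0.1},{}]'
python3 -c "
from h import *
s=arm.read_state();M=R.from_quat(s['ee_rot']).as_matrix();print(s['joints'].round(2),s['position'].round(1),M.round(3),np.degrees(np.arctan2(M[1,1],M[0,1])))"
```

```text
[-1.    0.39  0.01 -0.   -1.19 -0.26] [ 192.8 -594.1  230.5] [[-0.951 -0.309 -0.001]
 [-0.309  0.951  0.002]
 [ 0.     0.002 -1.   ]] 107.97332417741892invalid input at $[0]: expected keys x, y, z, ax, ay, az
```

```bash
python3 -m handwheel '[{"x":0.13,"y":0.184,"z":0,"ax":0,"ay":0,"az":0.063},{"x":0.13,"y":0.184,"z":0,"ax":0,"ay":0,"az":0.063},{"x":0.13,"y":0.184,"z":0,"ax":0,"ay":0,"az":0.063},{"x":0.13,"y":0.184,"z":0,"ax":0,"ay":0,"az":0.063},{"x":0.13,"y":0.184,"z":0,"ax":0,"ay":0,"az":0.063},{"x":0.13,"y":0.184,"z":0,"ax":0,"ay":0,"az":0.063},{"x":0.13,"y":0.184,"z":0,"ax":0,"ay":0,"az":0.063},{"x":0.13,"y":0.184,"z":0,"ax":0,"ay":0,"az":0.063}]' 1 && python3 -m handwheel '[{"x":0.048,"y":0.2,"z":0,"ax":0,"ay":0,"az":0.063},{"x":0.048,"y":0.2,"z":0,"ax":0,"ay":0,"az":0.063},{"x":0.048,"y":0.2,"z":0,"ax":0,"ay":0,"az":0.063},{"x":0.048,"y":0.2,"z":0,"ax":0,"ay":0,"az":0.063},{"x":0.048,"y":0.2,"z":0,"ax":0,"ay":0,"az":0.063},{"x":0.048,"y":0.2,"z":0,"ax":0,"ay":0,"az":0.063},{"x":0.048,"y":0.2,"z":0,"ax":0,"ay":0,"az":0.063},{"x":0.048,"y":0.2,"z":0,"ax":0,"ay":0,"az":0.063}]' && python3 -m handwheel '[{"x":0,"y":0.2,"z":0,"ax":0,"ay":0,"az":0},{"x":0,"y":0.2,"z":0,"ax":0,"ay":0,"az":0},{"x":0,"y":0.2,"z":0,"ax":0,"ay":0,"az":0},{"x":0,"y":0.2,"z":0,"ax":0,"ay":0,"az":0},{"x":0,"y":0.08,"z":-0.1,"ax":0,"ay":0,"az":0},{"x":0,"y":0,"z":-0.15,"ax":0,"ay":0,"az":0},{"x":0,"y":0,"z":-0.1,"ax":0,"ay":0,"az":0},{"x":0,"y":0,"z":0,"ax":0,"ay":0,"az":0}]'
python3 -c "
from h import *
s=arm.read_state();M=R.from_quat(s['ee_rot']).as_matrix();print(s['joints'].round(2),s['position'].round(1),M.round(3),np.degrees(np.arctan2(M[1,1],M[0,1])))"
```

```text
clock: 0.95
position: [401.5, -298.3, 231.3]
ee_rot: [-0.527, 0.85, 0.0, 0.0]
contact_force: [0.6, -0.0, 0.0]
gripper_width: 85.8
grasp_force: 0.0
clock: 1.75
position: [477.6, 21.7, 231.3]
ee_rot: [0.814, -0.581, -0.0, -0.0]
contact_force: [1.0, -0.7, -0.2]
gripper_width: 85.5
grasp_force: 0.0
clock: 2.55
position: [475.7, 194.9, 158.2]
ee_rot: [0.813, -0.583, -0.001, 0.004]
contact_force: [-0.6, -1.0, -0.2]
gripper_width: 85.4
grasp_force: 0.0
[ 0.7   0.27 -0.36 -0.   -0.95 -0.38] [475.7 194.9 158.2] [[ 0.321 -0.947 -0.006]
 [-0.947 -0.32  -0.004]
 [ 0.002  0.007 -1.   ]] -161.30745460454241
```

```bash
python3 -m handwheel '[{"x":0,"y":0,"z":-0.12,"ax":0,"ay":0,"az":0},{"x":0,"y":0,"z":-0.12,"ax":0,"ay":0,"az":0},{"x":0,"y":0,"z":-0.12,"ax":0,"ay":0,"az":0},{"x":0,"y":0,"z":-0.12,"ax":0,"ay":0,"az":0},{"x":0,"y":0,"z":-0.1,"ax":0,"ay":0,"az":0},{"x":0,"y":0,"z":-0.085,"ax":0,"ay":0,"az":0},{"x":0,"y":0,"z":0,"ax":0,"ay":0,"az":0},{"x":0,"y":0,"z":0,"ax":0,"ay":0,"az":0}]' && python3 -m handwheel '[{"x":0,"y":0,"z":0,"ax":0,"ay":0,"az":0},{"x":0,"y":0,"z":0,"ax":0,"ay":0,"az":0},{"x":0,"y":0,"z":0,"ax":0,"ay":0,"az":0},{"x":0,"y":0,"z":0,"ax":0,"ay":0,"az":0},{"x":0,"y":0,"z":0,"ax":0,"ay":0,"az":0},{"x":0,"y":0,"z":0,"ax":0,"ay":0,"az":0},{"x":0,"y":0,"z":0,"ax":0,"ay":0,"az":0},{"x":0,"y":0,"z":0,"ax":0,"ay":0,"az":0}]' -1
```

```text
clock: 3.35
position: [478.6, 196.3, 29.3]
ee_rot: [0.813, -0.583, 0.0, -0.001]
contact_force: [0.1, 0.2, -0.1]
gripper_width: 85.6
grasp_force: 0.0
clock: 4.15
position: [478.4, 196.4, 29.4]
ee_rot: [0.813, -0.583, 0.0, -0.001]
contact_force: [-1.3, 0.1, 5.5]
gripper_width: 43.4
grasp_force: 61.3
```

```bash
python3 -m handwheel '[{"x":0,"y":0,"z":0.06,"ax":0,"ay":0,"az":0},{"x":0,"y":0,"z":0.12,"ax":0,"ay":0,"az":0},{"x":0,"y":0,"z":0.12,"ax":0,"ay":0,"az":0},{"x":0,"y":0,"z":0.12,"ax":0,"ay":0,"az":0},{"x":0,"y":0,"z":0.12,"ax":0,"ay":0,"az":0},{"x":0,"y":0,"z":0.12,"ax":0,"ay":0,"az":0},{"x":0,"y":0,"z":0.12,"ax":0,"ay":0,"az":0},{"x":0,"y":0,"z":0.1,"ax":0,"ay":0,"az":0}]' && python3 -m handwheel '[{"x":0.02,"y":-0.07,"z":0,"ax":0,"ay":0,"az":-0.03},{"x":0.04,"y":-0.13,"z":0,"ax":0,"ay":0,"az":-0.03},{"x":0.04,"y":-0.13,"z":0,"ax":0,"ay":0,"az":-0.03},{"x":0.04,"y":-0.13,"z":0,"ax":0,"ay":0,"az":-0.03},{"x":0.04,"y":-0.13,"z":0,"ax":0,"ay":0,"az":-0.03},{"x":0.04,"y":-0.13,"z":0,"ax":0,"ay":0,"az":-0.03},{"x":0.04,"y":-0.13,"z":0,"ax":0,"ay":0,"az":-0.03},{"x":0.04,"y":-0.13,"z":0,"ax":0,"ay":0,"az":-0.029}]' && python3 -m handwheel '[{"x":0.04,"y":-0.13,"z":0,"ax":0,"ay":0,"az":0},{"x":0.04,"y":-0.13,"z":0,"ax":0,"ay":0,"az":0},{"x":0.04,"y":-0.13,"z":0,"ax":0,"ay":0,"az":0},{"x":0.04,"y":-0.13,"z":0,"ax":0,"ay":0,"az":0},{"x":0.04,"y":-0.13,"z":0,"ax":0,"ay":0,"az":0},{"x":0.04,"y":-0.13,"z":0,"ax":0,"ay":0,"az":0},{"x":0.02,"y":-0.13,"z":0,"ax":0,"ay":0,"az":0},{"x":0,"y":-0.12,"z":0,"ax":0,"ay":0,"az":0}]' && python3 -m handwheel '[{"x":0,"y":0,"z":0,"ax":0,"ay":0,"az":0},{"x":0,"y":0,"z":0,"ax":0,"ay":0,"az":0},{"x":0,"y":0,"z":0,"ax":0,"ay":0,"az":0},{"x":0,"y":0,"z":0,"ax":0,"ay":0,"az":0},{"x":0,"y":0,"z":0,"ax":0,"ay":0,"az":0},{"x":0,"y":0,"z":0,"ax":0,"ay":0,"az":0},{"x":0,"y":0,"z":0,"ax":0,"ay":0,"az":0},{"x":0,"y":0,"z":0,"ax":0,"ay":0,"az":0}]'
python3 - <<'E'
from h import *
im=arm.get_image("top")[:,:,::-1];im2=arm.get_image("side")[:,:,::-1]
a=cv2.resize(im[160:260,275:405],None,fx=4,fy=4,interpolation=cv2.INTER_CUBIC)
b=cv2.resize(im2[110:310,160:350],None,fx=2.8,fy=2.8,interpolation=cv2.INTER_CUBIC)
cv2.imwrite("pics/t2.png",a);cv2.imwrite("pics/s2.png",b)
E
```

```text
clock: 4.95
position: [477.3, 195.7, 205.9]
ee_rot: [0.813, -0.583, -0.0, -0.0]
contact_force: [0.6, -0.0, -1.9]
gripper_width: 43.4
grasp_force: 61.3
clock: 5.75
position: [536.6, -2.0, 202.9]
ee_rot: [-0.688, 0.726, 0.001, -0.001]
contact_force: [-0.6, 0.7, -2.7]
gripper_width: 43.9
grasp_force: 61.3
clock: 6.55
position: [588.6, -207.7, 202.4]
ee_rot: [-0.689, 0.725, 0.002, -0.001]
contact_force: [0.0, 0.7, -2.3]
gripper_width: 43.1
grasp_force: 61.3
clock: 7.35
position: [589.8, -205.8, 204.4]
ee_rot: [-0.69, 0.724, -0.0, 0.0]
contact_force: [0.0, -0.4, -2.8]
gripper_width: 43.6
grasp_force: 61.3
```

View pics/t2.png

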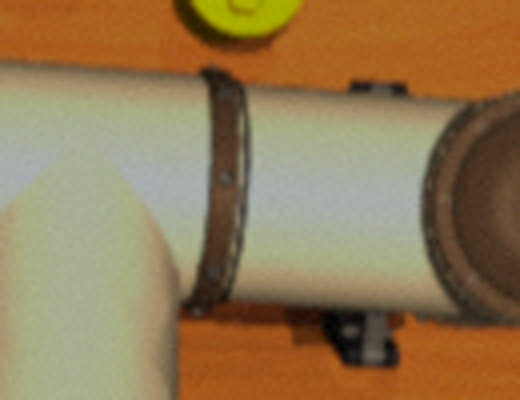

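View pics/s2.png

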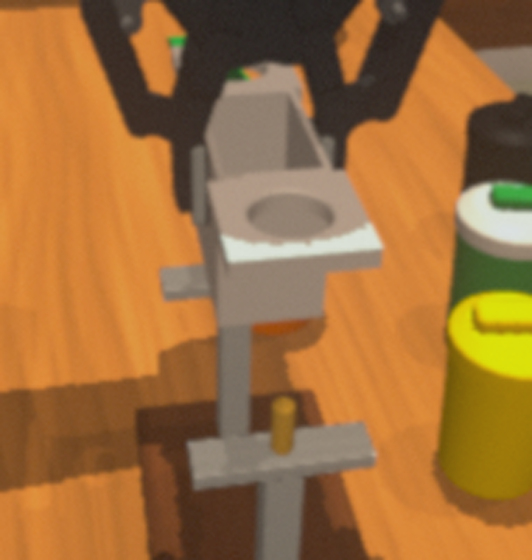

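The top view is hidden by the arm. In the side crop, the near ear hole is centred at about (290,214) and the near pin top at about (284,402). The ear looks level and parallel to the bar.

Run:
```python
from h import *
f=lambda x,y,z:ray("side",160+(x-.9)/2.8,110+(y-.9)/2.8,z)
print("hole",f(290,214,245),"pin",f(284,402,155),"earcorners",f(224,246,245),f(382,238,245) ,f(207,186,245),f(348,171,245))
print("bar",f(189,445,130),f(370,425,130),f(373,450,130),f(192,472,130))
for P in((587,-268.2,245),(587,-268.2,155)): print((proj("side",P)-[160,110])*2.8)
```

```text
hole [ 586.  -270.4  245. ] pin [ 587.4 -269.7  155. ] earcorners [ 559.7 -285.   245. ] [ 612.6 -290.8  245. ] [ 561.2 -246.6  245. ] [ 614.7 -246.1  245. ]
bar [ 550.1 -261.1  130. ] [ 627.  -265.6  130. ] [ 623.7 -279.4  130. ] [ 548.8 -275.6  130. ]
[290.36 209.44]
[281.12 398.72]
```

Hole and pin agree within 2 mm against 10 mm of clearance, so I'm lowering.

```bash
python3 -m handwheel '[{"x":0,"y":0,"z":-0.06,"ax":0,"ay":0,"az":0},{"x":0,"y":0,"z":-0.06,"ax":0,"ay":0,"az":0},{"x":0,"y":0,"z":-0.06,"ax":0,"ay":0,"az":0},{"x":0,"y":0,"z":-0.06,"ax":0,"ay":0,"az":0},{"x":0,"y":0,"z":-0.06,"ax":0,"ay":0,"az":0},{"x":0,"y":0,"z":-0.06,"ax":0,"ay":0,"az":0},{"x":0,"y":0,"z":-0.06,"ax":0,"ay":0,"az":0},{"x":0,"y":0,"z":-0.03,"ax":0,"ay":0,"az":0}]' && python3 -m handwheel '[{"x":0,"y":0,"z":-0.015,"ax":0,"ay":0,"az":0},{"x":0,"y":0,"z":-0.015,"ax":0,"ay":0,"az":0},{"x":0,"y":0,"z":-0.015,"ax":0,"ay":0,"az":0},{"x":0,"y":0,"z":-0.01,"ax":0,"ay":0,"az":0},{"x":0,"y":0,"z":-0.01,"ax":0,"ay":0,"az":0},{"x":0,"y":0,"z":-0.005,"ax":0,"ay":0,"az":0},{"x":0,"y":0,"z":0,"ax":0,"ay":0,"az":0},{"x":0,"y":0,"z":0,"ax":0,"ay":0,"az":0}]'
python3 -c "
from h import *
save('side','s3.png',(160,110,350,310),2.8)"
```

```text
clock: 8.25
position: [589.0, -205.9, 112.5]
ee_rot: [-0.689, 0.724, 0.001, -0.001]
contact_force: [-0.4, 0.2, -3.0]
gripper_width: 43.2
grasp_force: 61.3
clock: 9.05
position: [589.8, -206.1, 100.4]
ee_rot: [-0.69, 0.724, -0.0, 0.0]
contact_force: [0.2, 0.2, -0.8]
gripper_width: 43.6
grasp_force: 61.3
```

View pics/s3.png

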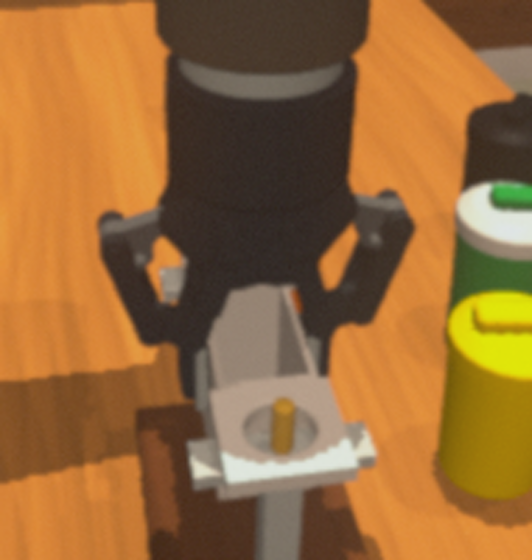

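The near pin stands inside its hole at (284,425), and the ear is almost on the bar. The carried weight is partly off the gripper. I'll press a little further, then release.

```bash
python3 -m handwheel '[{"x":0,"y":0,"z":-0.005,"ax":0,"ay":0,"az":0},{"x":0,"y":0,"z":-0.005,"ax":0,"ay":0,"az":0},{"x":0,"y":0,"z":0,"ax":0,"ay":0,"az":0},{"x":0,"y":0,"z":0,"ax":0,"ay":0,"az":0},{"x":0,"y":0,"z":0,"ax":0,"ay":0,"az":0},{"x":0,"y":0,"z":0,"ax":0,"ay":0,"az":0},{"x":0,"y":0,"z":0,"ax":0,"ay":0,"az":0},{"x":0,"y":0,"z":0,"ax":0,"ay":0,"az":0}]' && python3 -m handwheel '[{"x":0,"y":0,"z":0,"ax":0,"ay":0,"az":0},{"x":0,"y":0,"z":0,"ax":0,"ay":0,"az":0},{"x":0,"y":0,"z":0,"ax":0,"ay":0,"az":0},{"x":0,"y":0,"z":0,"ax":0,"ay":0,"az":0},{"x":0,"y":0,"z":0,"ax":0,"ay":0,"az":0},{"x":0,"y":0,"z":0,"ax":0,"ay":0,"az":0},{"x":0,"y":0,"z":0,"ax":0,"ay":0,"az":0},{"x":0,"y":0,"z":0,"ax":0,"ay":0,"az":0}]' 1 && python3 -m handwheel '[{"x":0,"y":0,"z":0.05,"ax":0,"ay":0,"az":0},{"x":0,"y":0,"z":0.1,"ax":0,"ay":0,"az":0},{"x":0,"y":0,"z":0.15,"ax":0,"ay":0,"az":0},{"x":0,"y":0,"z":0.15,"ax":0,"ay":0,"az":0},{"x":0,"y":0,"z":0.15,"ax":0,"ay":0,"az":0},{"x":0,"y":0,"z":0.15,"ax":0,"ay":0,"az":0},{"x":0,"y":0,"z":0,"ax":0,"ay":0,"az":0},{"x":0,"y":0,"z":0,"ax":0,"ay":0,"az":0}]'
python3 -c "
from h import *
save('side','s4.png',None,1.5)"
```

```text
clock: 9.9
position: [589.8, -206.0, 98.3]
ee_rot: [-0.69, 0.724, -0.0, 0.0]
contact_force: [0.7, 0.3, -0.9]
gripper_width: 43.6
grasp_force: 61.3
clock: 10.7
position: [589.7, -206.1, 98.3]
ee_rot: [-0.69, 0.724, -0.0, 0.0]
contact_force: [-0.6, 0.0, -0.0]
gripper_width: 85.3
grasp_force: 0.0
clock: 11.5
position: [589.9, -206.0, 249.7]
ee_rot: [-0.69, 0.724, -0.001, 0.001]
contact_force: [-0.6, -0.7, -1.2]
gripper_width: 85.6
grasp_force: 0.0
```

View pics/s4.png

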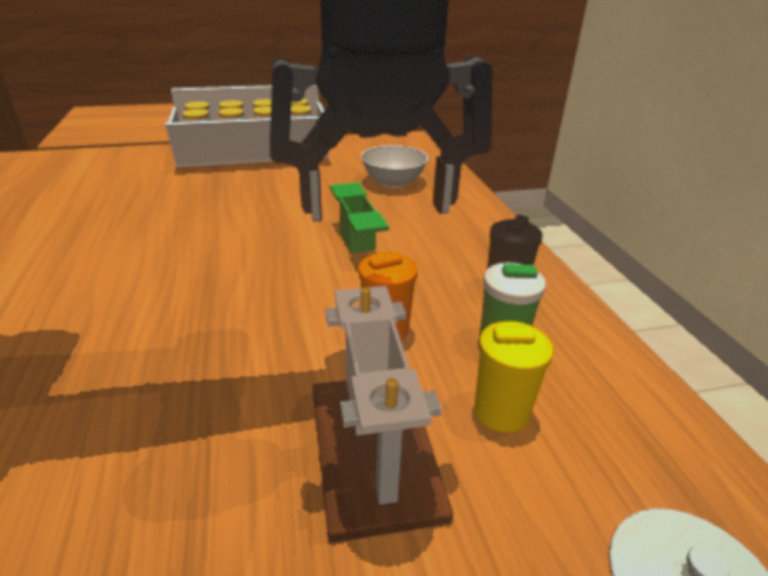

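The caddy hangs level. The pins stand in both holes, at (391,393) and (366,300), and both ears rest on the bars. The green caddy and the cup haven't moved, and the gripper is clear.

```bash
python3 -c "
from bench import arm
print(arm.job_done())"
```

```text
the job is handed in; nothing more can be done
None
```

The white caddy hangs level on both pins with its ears resting on the cross bars, the green caddy and sippy cup were left untouched, and the job was handed in at about 11.6 s; no verdict came back.

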